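Take the dial padlock off the transit case

TASK

The dial padlock on the lid of the transit case is day-locked: only its last number is still off. Turn the dial clockwise, click by click, until the white pointer line on its finger bar stands at the index mark beside the shackle and stop in that notch, not a click further; then take hold of the lock body, draw it away from the staple until the shackle is fully open, slip the open shackle off the staple and lift the lock away without wrenching it. Finish while still holding the open lock level, dial up, at least 10 cm clear above the lid, and leave the small things lying about where they are.

Things in the scene. Friction and masses are not known exactly. Their poses are not given: they have to be found in the camera images.
- lock_center (a point): Centre (half-way up) of the padlock's body, a steel block with flat sides, 52 mm along its x, 54 mm wide along y (grip it there), 27 mm thick along z. Lies loose on the 3 mm hasp strap on the case lid, dial up, so this point starts 16.5 mm above the lid; total height with the knob 43 mm. +x points from the body to the shackle. Whole lock 0.3 to 0.45 kg.
- knob (a point): On the dial's vertical axis, half-way up the black finger bar by which it is turned: a bar 32 mm long, 11 mm thick (grip it across this), 12.5 mm tall, across the 38 mm wide, 4 mm thick dial skirt above the middle of the lock body. 23.8 mm above lock_center. Its x axis runs along the bar towards the pointer: the end with the white line on top and the raised white mark on the skirt.
- dial (a joint): Turn of the dial against the lock body, rad, growing clockwise seen from above. 0: pointer at the white index mark on the body's shackle side, shackle free (within about 0.1). A sprung notch every 0.628 rad (36 degrees) clicks and draws the let-go dial in; about 0.06 N m to leave one. Starts one to four notches short (-2.5 to -0.6). Past 0.42 the number is lost.
- shackle (a joint): How far the shackle has slid out of the lock body, m: 0 shut, 0.020 fully open (end stop). It rubs with about 2.5 N and stays where it is left. With the wrong number it cannot be drawn out. (The lock as a whole yields by up to about 0.15 rad while the dial is turned, then the staple holds it.)
- bow (a point): Crown of the square-shouldered U shackle (middle of its 7 mm bar), on the shackle's axis; 48 mm ahead of lock_center when shut, 68 mm open, bar 1.5 mm below that height. Legs along the lock's x at its y = +14 mm (heel, stays in the body) and -14 mm (toe: its tip 20 mm ahead of the lock's centre when shut, 40 mm open; the body's face is at 26 mm).
- gap (a point): A point fixed to the lock body, 33 mm ahead (x) and 14 mm to the -y side of its centre, at bar height: the middle of the 14 mm gap that opens between the body's face and the toe's tip. With the shackle open and this point on staple (within 4 mm along x, 8 mm along y) the lock lifts straight up off the staple.
- staple (a point): Middle of the eye of the fixed staple on the lid, 15 mm above the lid; axes as the case's (x from its front to its back). 5 mm round bar, an upright loop across x: posts at y = +7.5 and -7.5 mm, top 27 mm above the lid. The toe leg passes through the eye; the +y post stands inside the U. Drawing the lock to the front (-x) brings the bow against that post, which then holds the shackle.
- lid_top (a point): Middle of the lid of the transit case: fixed, grey with metal edges, 190 mm deep (x), 250 mm wide (y), lid 92 mm above the bench, side handles. A 40 mm wide hasp strap, hinged on the front edge, lies on the lid over the staple and under the lock; it stays. The lock's body starts 32 to 37 mm in front of the staple, 14 mm to its +y side, turned as the case.
- usb_stick: Bystander: purple memory stick, 17x52x8 mm, loose on the lid; origin under its middle. Leave it.
- wick_spool: Bystander: flat spool, 38 mm across, 12 mm tall, loose on the lid; origin under its middle. Leave it.
- screwdriver: Bystander: small red and black screwdriver, 136 mm long, on the bench to the left of the case; origin under its middle. Leave it.

How it is judged:
On the way, in this order (a step that is already met when the one before it is completed fails the run):
1. the dial stands in the notch of its last number (pointer at the index mark), the shackle still shut (value of joint dial between -0.2 and 0.2 rad and value of joint shackle below 0.004 m), for 0.2 s.
2. the shackle is drawn fully open while the lock still lies at the staple (value of joint shackle above 0.017 m and z of lock_center in the frame of lid_top below 0.03 m), for 0.1 s.
At the end, for the whole second after the job is handed in: The lock, its shackle open by more than 15 mm, is held still in the gripper with its centre more than 110 mm above the lid, dial up within 20 degrees (0.35 rad), touching neither case nor staple (value of joint shackle above 0.015 m and z of lock_center in the frame of lid_top above 0.11 m and angle between lock_center's own z axis and vertical below 0.35 rad and contact force between the fingers and lock above 1 N and contact force between lock and case below 0.1 N and linear speed of lock below 0.03 m/s); the arm keeps its last pose, push and grip.
It fails at once if the dial is run past its last number (more than 0.42 rad beyond the index) (value of joint dial above 0.42 rad).
It fails at once if the lock is wrenched against the case or staple (more than 60 N) (contact force between lock and case above 60 N).
It fails at once if a bystander is moved by more than 20 mm (distance of any of usb_stick, wick_spool, screwdriver from where it was at the start of the episode above 0.02 m).
It also fails if it takes over 64 s, if anything falls off the work surface, if the arm or the gripper's body presses on something with over 40 N, if the wrist force passes 120 N, or if a joint passes its speed limit or range.

ROBOT

A 6-joint arm with a two-finger parallel gripper is mounted at the origin on a cart in front of the work surface, level with it; the furniture and walls round the work are solid. World frame = base frame: x ahead of the robot, y to its left, z up, the work surface at z = 0. Lengths are in m, angles in rad, forces in N, time in s.
With the tool pointing down it reaches from about 0.35 to 0.725 m from the base axis. Payload 4.3 kg.
Tool frame: the origin (TCP) lies on the centre line of the jaws, within the pads' length; the fingertips stand 22 mm ahead of it and the grasp point (between the pads) lies 3 mm ahead of it (env.tip_extent is the distance from the TCP to the fingertips, in m); z points along the fingers, y is the line along which they close (so a half turn about z gives the same grasp; the last joint's range is limited). The gripper opens to 85 mm and grips with 20 to 120 N. Pads are 22 mm wide; open, the fingers measure 114 mm over their backs; the gripper's body (76 mm by 85 mm) begins 54 mm behind the grasp point. The pads swing forward as they close: fully open they stand 13 mm farther back than shut.
Start: joints at [-1.324, 0.377, 0.081, 1.274, 0, 1.46], TCP at [0.201, -0.539, 0.253] pointing down, gripper open.
Joint ranges: [-2.72, 2.72], [-0.84, 1.66], [-1.02, 1.22], [-1.77, 2.12], [-1.37, 1.28], [-3.14, 3.14]. Speed limits (rad/s): [2.57, 2.57, 3.14, 3.14, 3.14, 3.14].

INTERFACE

Orientations are given as a rotation vector (axis times angle).
In Python, from station import env, vision, job gives the robot as it stands.
- The arm moves only by the tool arm_command, never from a script. Its argument "rows" is a list of rows, each a list of 7 numbers: the opening, from 0 (shut) to 1 (fully open), then the shift along the world's x, y, z as a fraction of full scale, then the turn, a rotation vector about the world's x, y, z as a fraction of full scale. A call has 1 to 12 rows; each row shifts and turns the commanded pose from where the row before left it; what a row does not reach is not made up. Full scale, the value 1, is 25 mm for a shift and 8 degrees for a turn. A row lasts 1/8 s, in which the tool goes at most 62.5 mm and 10.7 degrees, less where a joint would pass 70% of its speed; a pose out of reach is approached as far as the arm can. A call with a number of a shift or a turn outside -1 to 1 is refused whole. A call with a gripper value outside its range is refused whole. The fingers move at their own pace and stop on an object; the grip force is fixed at half the most. Time passes only in rows, so rows that do not move let the fingers close. It gives the time, the measured TCP pose, the force, the opening and the grip force at its end, in the units of the state.
- env.get_state(): the state, without advancing time (a new reading comes with each control period).
- vision.get_image(name): name is "side" or "top"; returns the picture (384x512x3 uint8, red, green, blue); there is no depth.
- vision.camera_info(name): a dict with "fx", "fy", "cx", "cy" (pixels), "rvec" (rotation vector, rad) and "tvec" (3), from world to camera coordinates, as OpenCV has them. Camera axes: x right, y down, z forward; pixel columns grow to the right and rows downward; lengths in m; the calibration is good to about 2 mm. A picture is of the moment at which its call begins. camera_info takes no time and is no camera call.
- job.close_job(): hands the job in; it is judged then, once.
The state is a dict: "time": time; "qpos": joint angles; "qvel": joint speeds; "joint_torque": joint torques, N m; "eef_pos": TCP position; "orientation": TCP orientation; "force": force on the tool from outside, world axes, zero at the start; "torque": the same for the moment, N m; "opening": finger opening in m; "finger_force": force on a finger pad.
Only numpy, scipy, OpenCV 4.12 (cv2) and the standard library are available. Lean on these libraries where they do the work, as an engineer would, in place of code of your own. Each camera call takes 0.05 s, during which the arm holds its last target. There are 200 camera calls.

## Working session

There is one attempt and no reset: what is moved stays moved. The work goes in short steps, Python scripts to look and compute and a tool call to move; the robot and the scene stay as the last step left them, time stands still between calls to the robot, and variables do not carry over. Pictures are saved under pics/ and viewed, at most 10 in all, crops included, and the job is handed in when it is done.

Besides the shell and the picture viewer there is one more tool, called after "Request:" as name([rows], argument=value, ...), one row to a line, values as JSON. arm_command: Moves the arm, as the interface text tells. Its arguments: {"type":"object","properties":{"rows":{"type":"array"}},"required":["rows"]}

```bash
mkdir -p pics; cat > h.py <<'E'
import numpy as np, cv2
from station import env, vision, job
def info(n):
    c=vision.camera_info(n);K=np.array([[c['fx'],0,c['cx']],[0,c['fy'],c['cy']],[0,0,1.]])
    return K,cv2.Rodrigues(np.array(c['rvec'],float))[0],np.array(c['tvec'],float).reshape(3)
def ray(n,u,v,z):
    K,R,t=info(n);d=R.T@np.linalg.inv(K)@np.array([u,v,1.]);o=-R.T@t
    return o+d*(z-o[2])/d[2]
def proj(n,p):
    K,R,t=info(n);q=K@(R@np.array(p,float)+t);return q[:2]/q[2]
def snap(n,f,box=None,s=1):
    im=vision.get_image(n)[:,:,::-1].copy();cv2.imwrite('pics/raw_'+f,im)
    if box: im=im[box[1]:box[3],box[0]:box[2]]
    if s!=1: im=cv2.resize(im,None,fx=s,fy=s,interpolation=cv2.INTER_CUBIC)
    cv2.imwrite('pics/'+f,im);return im
def st():
    s=env.get_state();print({k:np.round(s[k],4).tolist() for k in('time','eef_pos','orientation','force','torque','opening','finger_force','qpos')})
E
python3 - <<'E'
from h import *
a=snap('top','t0.png');b=snap('side','s0.png')
cv2.imwrite('pics/both0.png',cv2.resize(np.hstack([a,b]),(800,300)))
st()
for n in('top','side'):
    K,R,t=info(n);print(n,K[0,0],-R.T@t)
E
```

```text
{'time': 0.1, 'eef_pos': [0.2007, -0.5383, 0.2525], 'orientation': [-3.0899, -0.5572, 0.0001], 'force': [0.3088, -0.5767, -0.2323], 'torque': [-0.0526, 0.0213, 0.0024], 'opening': 0.0852, 'finger_force': 0.0, 'qpos': [-1.3243, 0.378, 0.0798, 1.2744, 0.0, 1.4605]}
top 403.45288944062685 [ 0.34869568 -0.18716715  1.02295338]
side 454.47936882742977 [ 0.45140019 -1.0951456   0.64574026]
```

View pics/t0.png

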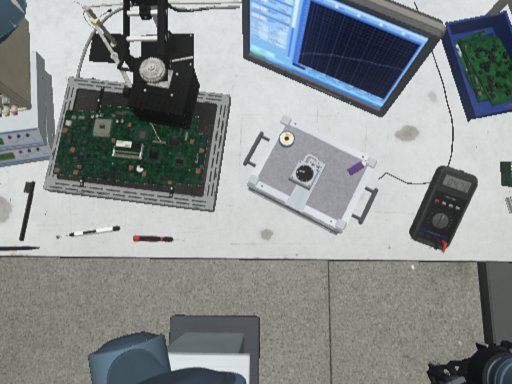

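View pics/s0.png

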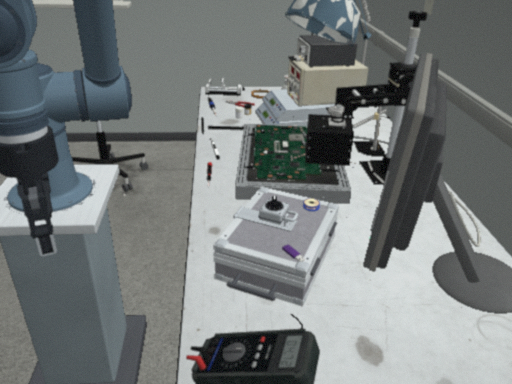

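The top view shows the case around (312,173), with the lock at about (305,172) and its dial at (304,173). The spool is at (287,139) and the stick at (355,168). Next I'll zoom in.

```bash
python3 - <<'E'
from h import *
a=cv2.imread('pics/t0.png')[145:200,270:340];b=cv2.imread('pics/s0.png')[190:232,235:305]
A=cv2.resize(a,(700,550),interpolation=cv2.INTER_CUBIC)
cv2.imwrite('pics/z.png',A)
g=cv2.imread('pics/t0.png');hsv=cv2.cvtColor(g,cv2.COLOR_BGR2HSV)
# case top outline corners (approx from view) on the lid plane
for u,v in[(284,118),(376,150),(249,183),(338,231)]: print('corner',u,v,ray('top',u,v,.092)[:2].round(4))
m=(g.max(2)<60).astype(np.uint8);m[:150]=0;m[195:]=0;m[:,:285]=0;m[:,330:]=0
M=cv2.moments(m,True);u,v=M['m10']/M['m00'],M['m01']/M['m00'];print('dark',u,v,M['m00'],ray('top',u,v,.092+.035)[:2])
E
```

```text
corner 284 118 [ 0.7159 -0.2395]
corner 376 150 [ 0.6359 -0.4587]
corner 249 183 [ 0.5532 -0.1563]
corner 338 231 [ 0.4416 -0.3626]
dark 304.8551724137931 173.27586206896552 145.0 [ 0.56904199 -0.28452285]
```

View pics/z.png

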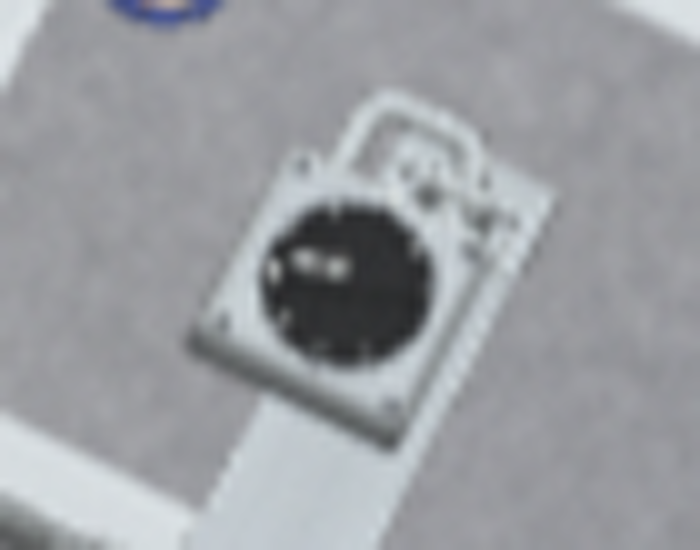

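The zoom shows the dial centre at crop (348,285), which is full-image (304.4,173.1). The white pointer line runs from the bar to (295,257), with the skirt mark at (272,272), so it points left. The shackle and index direction is up and to the right, about (100,-190). That makes the pointer about 108° counter-clockwise of the index, or 3 notches. Next I'll compute the metric frame.

```bash
python3 - <<'E'
from h import *
from scipy.spatial.transform import Rotation as Ro
c=lambda x,y:(270+(x+.5)/10-.5,145+(y+.5)/10-.5)
W=lambda x,y,z:ray('top',*c(x,y),z)[:2]
ang=lambda d:np.degrees(np.arctan2(d[1],d[0])).round(1)
print('skirt',W(348,285,.124))
for p,q,z in[((375,550),(550,200),.095),((190,330),(290,155),.122),((395,440),(487,255),.122),((195,330),(395,440),.122)]:
    a,b=W(*p,z),W(*q,z);print(ang(b-a),np.linalg.norm(b-a))
print('pointer line',ang(W(295,258,.1385)-W(348,267,.1385)),'mark',ang(W(272,272,.126)-W(348,285,.124)))
print('bow crown',W(425,100,.107),'staple?',W(425,170,.119),W(485,210,.119))
# long case edges in both images
g=cv2.imread('pics/t0.png')
gs=cv2.cvtColor(g,cv2.COLOR_BGR2GRAY)
sd=cv2.imread('pics/s0.png')
m=(sd.max(2)<70).astype(np.uint8);m[:190]=0;m[225:]=0;m[:,:255]=0;m[:,295:]=0
n,l,s,ce=cv2.connectedComponentsWithStats(m);print(s[1:],ce[1:])
for z in(.13,.1323,.135):print('pred dial side',proj('side',[*W(348,285,.124),z]))
s=env.get_state();R=Ro.from_rotvec(s['orientation']).as_matrix();print(R.round(3),env.tip_extent)
E
```

```text
skirt [ 0.57030389 -0.28370284]
-26.7 0.0946456333793031
-29.2 0.0476794080731355
-26.6 0.048618133213394685
-119.3 0.05190921699536216
pointer line 80.4 mark 82.0
bow crown [ 0.61935935 -0.304192  ] staple? [ 0.59900756 -0.30237365] [ 0.58953966 -0.31602279]
[[266 199  16  11 129]] [[273.72868217 204.66666667]]
pred dial side [273.99034453 202.31702989]
pred dial side [274.04142866 201.4019293 ]
pred dial side [274.10155364 200.32487437]
[[ 0.937  0.349 -0.   ]
 [ 0.349 -0.937  0.002]
 [ 0.    -0.002 -1.   ]] 0.022
```

Request:
arm_command([
  [0.5,0.49,0.34,0,0,0,1],
  [0.5,0.49,0.34,0,0,0,1],
  [0.5,0.49,0.34,0,0,0,1],
  [0.5,0.49,0.34,0,0,0,1],
  [0.5,0.49,0.34,0,0,0,1],
  [0.5,0.49,0.34,0,0,0,1],
  [0.5,0.49,0.34,0,0,0,1],
  [0.5,0.49,0.34,0,0,0,1],
  [0.5,0.49,0.34,0,0,0,1],
  [0.5,0.49,0.34,0,0,0,1],
])

```text
time: 1.35
eef_pos: [0.3236, -0.4532, 0.2528]
orientation: [-2.004, -2.418, -0.001]
force: [-0.5, -0.7, -0.6]
opening: 0.0432
finger_force: 0.0
```

Request:
arm_command([
  [0.5,0.49,0.34,0,0,0,1],
  [0.5,0.49,0.34,0,0,0,1],
  [0.5,0.49,0.34,0,0,0,1],
  [0.5,0.49,0.34,0,0,0,1],
  [0.5,0.49,0.34,0,0,0,1],
  [0.5,0.49,0.34,0,0,0,1],
  [0.5,0.49,0.34,0,0,0,1],
  [0.5,0.49,0.34,0,0,0,1],
  [0.5,0.49,0.34,0,0,0,1],
  [0.5,0.49,0.34,0,0,0,1],
])

```text
time: 2.6
eef_pos: [0.446, -0.3683, 0.2527]
orientation: [0.019, -3.141, -0.002]
force: [1.1, -0.2, -0.0]
opening: 0.043
finger_force: 0.0
```

Request:
arm_command([
  [0.4,0.49,0.34,0,0,0,1],
  [0.4,0.49,0.34,0,0,0,1],
  [0.4,0.49,0.34,0,0,0,1],
  [0.4,0.49,0.34,0,0,0,1],
  [0.4,0.49,0.34,0,0,0,1],
  [0.4,0.49,0.34,0,0,0,1],
  [0.4,0.49,0.34,0,0,0,1],
  [0.4,0.49,0.34,0,0,0,1],
  [0.4,0.49,0.34,0,0,0,1],
  [0.4,0.49,0.34,0,0,0,1],
  [0.4,0,0,0,0,0,0],
  [0.4,0,0,0,0,0,0],
])

```text
time: 4.1
eef_pos: [0.5678, -0.284, 0.2529]
orientation: [2.026, -2.4, -0.001]
force: [-0.0, 0.7, -0.2]
opening: 0.0343
finger_force: 0.0
```

```bash
cat >> h.py <<'E'
from scipy.spatial.transform import Rotation as Ro
def st2():
    s=env.get_state();R=Ro.from_rotvec(s['orientation']).as_matrix()
    print('t',round(s['time'],2),'p',s['eef_pos'].round(4) if hasattr(s['eef_pos'],'round') else s['eef_pos'],'yaw_y',np.degrees(np.arctan2(R[1,1],R[0,1])).round(2),'z',R[:,2].round(3),'F',np.round(s['force'],1),'T',np.round(s['torque'],2),'op',round(float(s['opening']),4),'ff',np.round(s['finger_force'],1),'q6',round(s['qpos'][5],2))
E
python3 -c "
from h import *
st2()"
```

```text
t 4.1 p [ 0.5678 -0.284   0.2529] yaw_y 170.32 z [-0.001  0.    -1.   ] F [-0.   0.7 -0.2] T [-0.    0.06 -0.02] op 0.0343 ff 0.0 q6 -1.97
```

Request:
arm_command([
  [0.4,0.05,0,-0.8,0,0,0.05],
  [0.4,0.05,0,-0.8,0,0,0],
  [0.4,0,0,-0.8,0,0,0],
  [0.4,0,0,-0.8,0,0,0],
  [0.4,0,0,0,0,0,0],
  [0.4,0,0,0,0,0,0],
])

```text
time: 4.85
eef_pos: [0.5708, -0.2843, 0.1742]
orientation: [-2.036, 2.393, -0.001]
force: [0.2, -0.3, 0.6]
opening: 0.034
finger_force: 0.0
```

```bash
python3 -c "
from h import *
st2()
s=snap('side','s1.png',(230,150,320,230),5);t=snap('top','t1.png',(260,130,350,210),5)
s=s[:400,:400];t=t[:400,:400]
cv2.imwrite('pics/b1.png',np.hstack([s,t]))
p=env.get_state()['eef_pos']
for dz in(0,-.022):print(proj('side',p+np.array([0,0,dz])))"
```

```text
t 4.85 p [ 0.5708 -0.2843  0.1742] yaw_y 170.78 z [ 0. -0. -1.] F [ 0.2 -0.3  0.6] T [ 0.06 -0.04  0.  ] op 0.034 ff 0.0 q6 -1.97
[275.53851299 184.32293503]
[275.02640114 193.38364995]
```

View pics/b1.png

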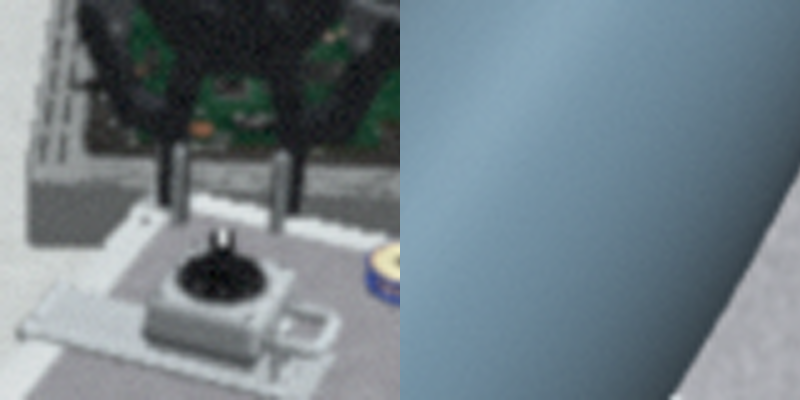

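Fingers straddle the bar end-on in the side view, with the tips at crop (180,225) and (278,228) and the bar at (222,238). I'll shift about 1 mm in -x, go down and close.

Request:
arm_command([
  [0.4,-0.04,0,-0.4,0,0,0],
  [0.4,0,0,-0.3,0,0,0],
  [0.4,0,0,-0.2,0,0,0],
  [0.4,0,0,0,0,0,0],
  [0.3,0,0,0,0,0,0],
  [0.22,0,0,0,0,0,0],
  [0.0,0,0,0,0,0,0],
  [0,0,0,0,0,0,0],
  [0,0,0,0,0,0,0],
  [0,0,0,0,0,0,0],
])

```text
time: 6.2
eef_pos: [0.5697, -0.2838, 0.1512]
orientation: [2.037, -2.392, 0.0]
force: [-4.5, 2.1, 5.1]
opening: 0.0091
finger_force: 61.5
```

```bash
python3 -c "
from h import *
st2()
s=snap('side','s2.png',(230,150,330,230),7)"
```

```text
t 6.2 p [ 0.5697 -0.2838  0.1512] yaw_y 170.84 z [-0. -0. -1.] F [-4.5  2.1  5.1] T [ 0.26  0.58 -0.02] op 0.0091 ff 61.5 q6 -1.97
```

View pics/s2.png

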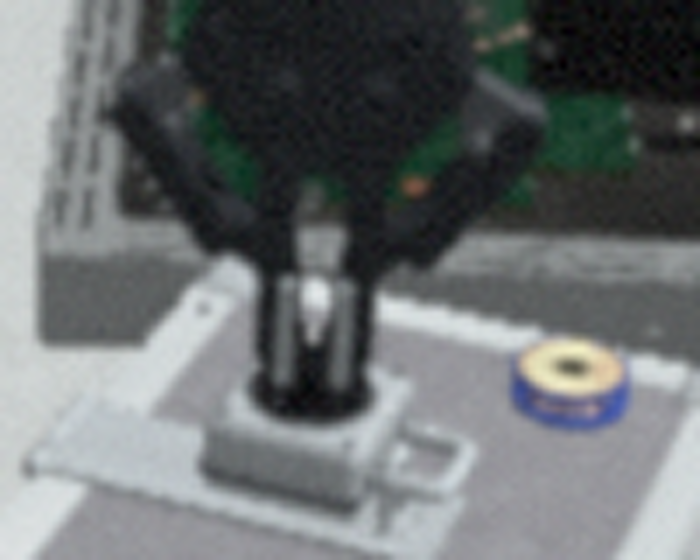

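The side view shows the pads closed on the bar around crop (315,330), clear of the skirt. Now I'll turn it clockwise.

Request:
arm_command([
  [0,0,0,0,0,0,-0.75],
  [0,0,0,0,0,0,-0.75],
  [0,0,0,0,0,0,-0.75],
  [0,0,0,0,0,0,-0.75],
  [0,0,0,0,0,0,-0.75],
  [0,0,0,0,0,0,-0.75],
  [0,0,0,0,0,0,-0.75],
  [0,0,0,0,0,0,-0.75],
  [0,0,0,0,0,0,-0.75],
  [0,0,0,0,0,0,-0.75],
  [0,0,0,0,0,0,0],
])

```text
time: 7.62
eef_pos: [0.5705, -0.2839, 0.1512]
orientation: [-0.57, 3.088, -0.001]
force: [-0.2, 1.0, 4.2]
opening: 0.0088
finger_force: 61.8
```

```bash
python3 -c "
from h import *
st2()"
```

```text
t 7.62 p [ 0.5705 -0.2839  0.1512] yaw_y 110.92 z [ 0.001 -0.    -1.   ] F [-0.2  1.   4.2] T [ 0.1   0.06 -0.1 ] op 0.0088 ff 61.8 q6 -0.93
```

Request:
arm_command([
  [0,0,0,0,0,0,-0.75],
  [0,0,0,0,0,0,-0.75],
  [0,0,0,0,0,0,-0.75],
  [0,0,0,0,0,0,-0.75],
  [0,0,0,0,0,0,-0.75],
  [0,0,0,0,0,0,-0.75],
  [0,0,0,0,0,0,-0.75],
  [0,0,0,0,0,0,-0.75],
  [0,0,0,0,0,0,-0.4],
  [0,0,0,0,0,0,0],
  [0,0,0,0,0,0,0],
])

```text
time: 9.0
eef_pos: [0.571, -0.2838, 0.1513]
orientation: [0.819, 3.03, 0.001]
force: [3.7, 2.5, 3.8]
opening: 0.0089
finger_force: 61.7
```

```bash
python3 -c "
from h import *
st2()
s=snap('side','s3.png',(230,150,330,230),7)"
```

```text
t 9.0 p [ 0.571  -0.2838  0.1513] yaw_y 59.75 z [ 0.003  0.    -1.   ] F [3.7 2.5 3.8] T [ 0.55 -0.77 -0.  ] op 0.0089 ff 61.7 q6 -0.03
```

View pics/s3.png

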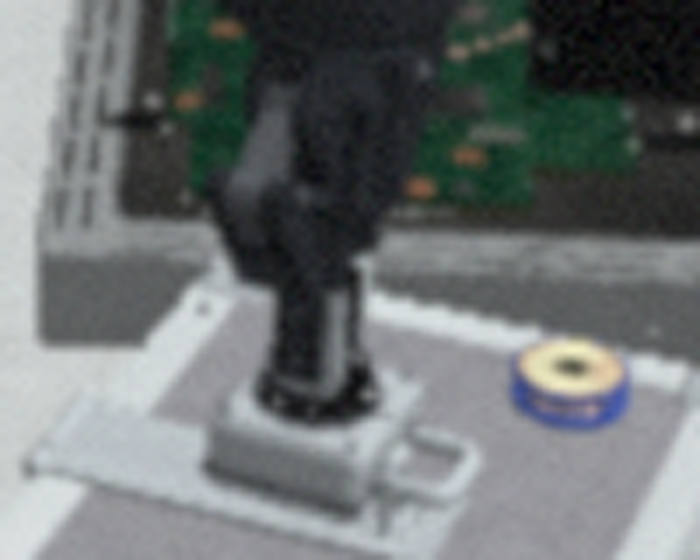

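The side view shows the bar lined up with the shackle, and the torque about z is near 0. I'll release, move aside and check from the top.

Request:
arm_command([
  [0.3,0,0,0,0,0,0],
  [0.3,0,0,0,0,0,0],
  [0.3,0,0,0,0,0,0],
  [0.3,0,0,0.7,0,0,0],
  [0.8,0,0,1,0,0,0],
  [0.8,-0.7,-1,1,0,0,0],
  [0.8,-0.7,-1,0,0,0,0],
  [0.8,-0.7,-1,0,0,0,0],
  [0.8,-0.7,-1,0,0,0,0],
  [0.8,-0.7,-1,0,0,0,0],
  [0.8,-0.7,-1,0,0,0,0],
  [0.8,-0.7,-1,0,0,0,0],
])

```text
time: 10.55
eef_pos: [0.4463, -0.4596, 0.218]
orientation: [-0.823, -3.031, -0.0]
force: [-0.2, -1.0, 0.2]
opening: 0.0682
finger_force: 0.0
```

```bash
python3 -c "
from h import *
st2()
s=snap('top','t4.png',(270,145,340,200),10)"
```

```text
t 10.55 p [ 0.4463 -0.4596  0.218 ] yaw_y 59.64 z [-0.001  0.    -1.   ] F [-0.2 -1.   0.2] T [0.01 0.   0.02] op 0.0682 ff 0.0 q6 -0.37
```

View pics/t4.png

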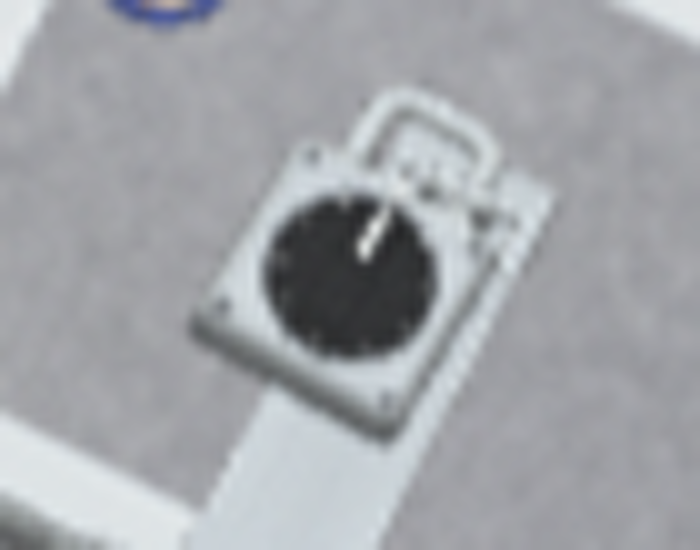

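The pointer line, crop (365,255) to (385,212), stands at the index, so the dial is in its notch. The dial centre is now at crop (351,275), and the body screws are at (315,152), (222,305) and (390,400).

```bash
python3 -c "
from h import *
c=lambda x,y:(270+(x+.5)/10-.5,145+(y+.5)/10-.5)
W=lambda x,y,z:ray('top',*c(x,y),z)[:2]
ang=lambda d:np.degrees(np.arctan2(d[1],d[0])).round(1)
print('dial',W(351,275,.124))
a,b,d=W(315,152,.122),W(222,305,.122),W(390,400,.122);print(ang(a-b),ang(d-b)+90,(a+d)/2)
print('line',ang(W(385,212,.1385)-W(364,258,.1385)))
a,b=W(195,320,.122),W(390,433,.122);print(ang(b-a)+90)
print('legs',ang(W(375,105,.107)-W(350,160,.107)))
print('staple', W(430,185,.12),W(490,215,.12))
"
```

```text
dial [ 0.57266258 -0.28441932]
-30.8 -30.0 [ 0.57310982 -0.2849246 ]
line -24.5
-30.599999999999994
legs -24.3
staple [ 0.5951553  -0.30333676] [ 0.58809054 -0.31700571]
```

Request:
arm_command([
  [0.9,0.72,1,0,0,0,0],
  [0.9,0.72,1,0,0,0,0],
  [0.9,0.72,1,0,0,0,0],
  [0.9,0.72,1,0,0,0,0],
  [0.9,0.72,1,0,0,0,0],
  [0.9,0.72,1,0,0,0,0],
  [0.9,0.72,1,0,0,0,0],
  [0.9,0,0,-0.7,0,0,0],
  [0.9,0,0,-0.7,0,0,0],
  [0.9,0,0,-0.7,0,0,0],
  [0.9,0,0,-0.6,0,0,0],
  [0.9,0,0,0,0,0,0],
])

```text
time: 12.1
eef_pos: [0.5722, -0.2833, 0.1492]
orientation: [-0.822, -3.029, -0.001]
force: [-0.1, -0.6, -0.8]
opening: 0.0768
finger_force: 0.0
```

```bash
python3 -c "
from h import *
st2()"
```

```text
t 12.1 p [ 0.5722 -0.2833  0.1492] yaw_y 59.64 z [-0.003  0.002 -1.   ] F [-0.1 -0.6 -0.8] T [ 0.03  0.05 -0.01] op 0.0768 ff 0.0 q6 -0.03
```

Request:
arm_command([
  [0.9,0,-0.04,-0.4,0,0,0],
  [0.9,0,0,-0.4,0,0,0],
  [0.9,0,0,-0.4,0,0,0],
  [0.9,0,0,0,0,0,0],
  [0.9,0,0,0,0,0,0],
])

```text
time: 12.72
eef_pos: [0.5734, -0.2848, 0.1209]
orientation: [0.822, 3.032, 0.0]
force: [0.3, 0.3, 0.8]
opening: 0.0766
finger_force: 0.0
```

```bash
python3 -c "
from h import *
st2()
s=snap('side','s5.png',(230,150,330,230),7)"
```

```text
t 12.72 p [ 0.5734 -0.2848  0.1209] yaw_y 59.65 z [ 0.  0. -1.] F [0.3 0.3 0.8] T [-0.01 -0.01  0.  ] op 0.0766 ff 0.0 q6 -0.03
```

View pics/s5.png

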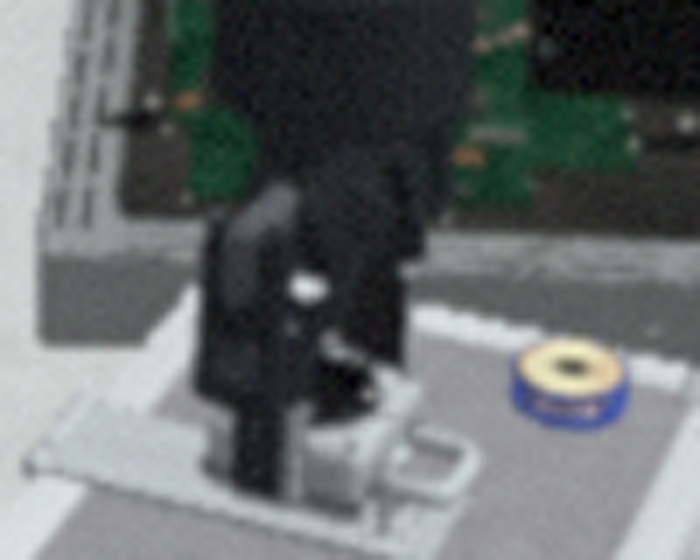

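The near finger hangs beside the body with its tip at crop (265,495), just above the strap, and the body is between the pads. Now I'll close.

Request:
arm_command([
  [0.72,0,0,0,0,0,0],
  [0.66,0,0,0,0,0,0],
  [0.4,0,0,0,0,0,0],
  [0.3,0,0,0,0,0,0],
  [0.3,0,0,0,0,0,0],
  [0.3,0,0,0,0,0,0],
])

```text
time: 13.52
eef_pos: [0.5735, -0.285, 0.1215]
orientation: [0.822, 3.031, -0.001]
force: [-1.4, 0.7, 5.1]
opening: 0.0528
finger_force: 63.0
```

```bash
python3 -c "
from h import *
st2()"
```

```text
t 13.53 p [ 0.5735 -0.285   0.1215] yaw_y 59.64 z [ 0.001 -0.001 -1.   ] F [-1.4  0.7  5.1] T [0.07 0.38 0.02] op 0.0528 ff 63.0 q6 -0.03
```

Request:
arm_command([
  [0.3,-0.07,0.036,0.02,0,0,0.09],
  [0.3,-0.07,0.036,0,0,0,0.09],
  [0.3,-0.07,0.036,0,0,0,0.09],
  [0.3,-0.07,0.036,0,0,0,0.09],
  [0.3,-0.07,0.036,0,0,0,0],
  [0.3,-0.07,0.036,0,0,0,0],
  [0.3,-0.07,0.036,0,0,0,0],
  [0.3,-0.07,0.036,0,0,0,0],
  [0.3,-0.07,0.036,0,0,0,0],
  [0.3,0,0,0,0,0,0],
])

```text
time: 14.78
eef_pos: [0.5581, -0.277, 0.1216]
orientation: [0.746, 3.05, -0.0]
force: [4.1, -2.1, 1.1]
opening: 0.0528
finger_force: 62.8
```

```bash
python3 -c "
from h import *
st2()"
```

```text
t 14.78 p [ 0.5581 -0.277   0.1216] yaw_y 62.52 z [ 0.001 -0.001 -1.   ] F [ 4.1 -2.1  1.1] T [-0.37 -0.84  0.08] op 0.0528 ff 62.8 q6 -0.08
```

Request:
arm_command([
  [0.3,-0.07,0.036,0,0,0,0],
  [0.3,-0.07,0.036,0,0,0,0],
  [0.3,-0.07,0.036,0,0,0,0],
  [0.3,-0.07,0.036,0,0,0,0],
  [0.3,0,0,0,0,0,0],
])

```text
time: 15.4
eef_pos: [0.5511, -0.2734, 0.1216]
orientation: [0.746, 3.05, -0.0]
force: [5.0, -1.1, 0.8]
opening: 0.0527
finger_force: 62.8
```

Request:
arm_command([
  [0.3,-0.05,0.025,0,0,0,0],
  [0.3,-0.05,0.025,0,0,0,0],
  [0.3,0,0,0,0,0,0],
])

```text
time: 15.78
eef_pos: [0.5487, -0.2722, 0.1216]
orientation: [0.746, 3.05, -0.0]
force: [4.7, -2.5, 1.4]
opening: 0.0529
finger_force: 62.8
```

Request:
arm_command([
  [0.3,-0.04,0.02,0,0,0,0],
  [0.3,0,0,0,0,0,0],
])

```text
time: 16.02
eef_pos: [0.5478, -0.2717, 0.1216]
orientation: [0.746, 3.05, -0.0]
force: [4.4, -2.6, 1.3]
opening: 0.053
finger_force: 62.8
```

```bash
python3 -c "
from h import *
st2()"
```

```text
t 16.02 p [ 0.5478 -0.2717  0.1216] yaw_y 62.53 z [ 0.002 -0.001 -1.   ] F [ 4.4 -2.6  1.3] T [-0.45 -1.01  0.09] op 0.053 ff 62.8 q6 -0.08
```

Request:
arm_command([
  [0.3,-0.036,0.018,0,0,0,0],
  [0.3,-0.036,0.018,0,0,0,0],
  [0.3,0,0,0,0,0,0],
])

```text
time: 16.4
eef_pos: [0.546, -0.2708, 0.1216]
orientation: [0.746, 3.05, -0.0]
force: [5.0, -1.6, 0.6]
opening: 0.053
finger_force: 62.8
```

Request:
arm_command([
  [0.3,-0.036,0.018,0,0,0,0],
  [0.3,0,0,0,0,0,0],
])

```text
time: 16.65
eef_pos: [0.5457, -0.2706, 0.1216]
orientation: [0.745, 3.049, -0.001]
force: [7.4, -2.0, -0.3]
opening: 0.0531
finger_force: 63.0
```

Request:
arm_command([
  [0.3,-0.036,0.018,0,0,0,0],
  [0.3,0,0,0,0,0,0],
])

```text
time: 16.9
eef_pos: [0.5456, -0.2706, 0.1216]
orientation: [0.745, 3.047, -0.001]
force: [8.6, -3.9, -1.7]
opening: 0.0528
finger_force: 63.4
```

```bash
python3 -c "
from h import *
st2()
s=snap('side','s6.png',(230,150,330,230),7)"
```

```text
t 16.9 p [ 0.5456 -0.2706  0.1216] yaw_y 62.54 z [ 0.004 -0.002 -1.   ] F [ 8.6 -3.9 -1.7] T [-0.76 -1.61  0.06] op 0.0528 ff 63.4 q6 -0.09
```

View pics/s6.png

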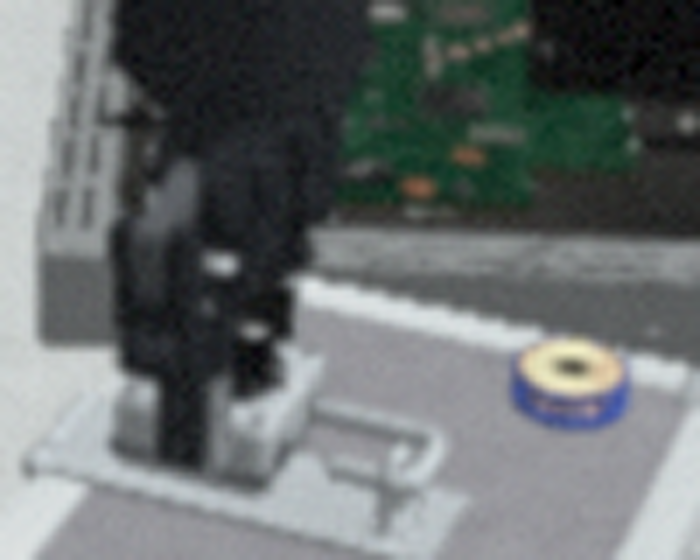

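The side view shows the shackle fully drawn. Its crown is against the staple post at crop (400,455), and there is a clear gap between the toe tip at (335,465) and the body. Now I'll go back 29 mm so the gap is on the staple.

Request:
arm_command([
  [0.3,0.107,-0.054,0,0,0,0],
  [0.3,0.107,-0.054,0,0,0,0],
  [0.3,0.107,-0.054,0,0,0,0],
  [0.3,0.107,-0.054,0,0,0,0],
  [0.3,0.107,-0.054,0,0,0,0],
  [0.3,0.107,-0.054,0,0,0,0],
  [0.3,0.107,-0.054,0,0,0,0],
  [0.3,0.107,-0.054,0,0,0,0],
  [0.3,0.107,-0.054,0,0,0,0],
  [0.3,0.107,-0.054,0,0,0,0],
  [0.3,0,0,0,0,0,0],
  [0.3,0,0,0,0,0,0],
])

```text
time: 18.45
eef_pos: [0.5648, -0.2801, 0.1215]
orientation: [-0.744, -3.041, -0.004]
force: [-10.9, 5.7, 15.8]
opening: 0.0526
finger_force: 65.8
```

```bash
python3 -c "
from h import *
st2()"
```

```text
t 18.45 p [ 0.5648 -0.2801  0.1215] yaw_y 62.5 z [-0.01   0.005 -1.   ] F [-10.9   5.7  15.8] T [ 1.05  2.2  -0.1 ] op 0.0526 ff 65.8 q6 -0.08
```

It was blocked after 21 mm. I'll check numerically whether the shackle moved with the body or was pushed shut, by comparing the crown patch before and after.

```bash
python3 -c "
from h import *
s=snap('side','s7.png',(230,150,330,230),7)
a=cv2.imread('pics/raw_s6.png',0).astype(int);b=cv2.imread('pics/raw_s7.png',0).astype(int)
e=np.array([.893,-.449,0])
c6=np.array([.5456,-.2706,.107]);c7=np.array([.5648,-.2801,.107])
for n,c,d in(('s6',c6,.068),('7open',c7,.068),('7shut',c7,.048),('staple',c6,.062)):print(n,proj('side',c+e*d).round(1))
print(np.abs(a-b)[204:226,272:304])
print(b[206:224,276:304])
"
```

```text
s6 [291.3 215.5]
7open [300.9 217.8]
7shut [291.9 215.6]
staple [288.6 214.8]
[[162 168 162 146 133  94  54  29  18  38  44  50  41  20   4   0   1   2
    1   1   2   1   0   0   4   4   1   2   4   2   3   1]
 [157 154 144 139 120  77  30  17  17  47  49  45  32  11   1   1   2   0
    3   3   2   2   1   3   3   0   1   1   1   2   2   4]
 [128 134 119 105 124 103  73  29  27  56  55  40  24   9   0   3   3   2
    2   0   2   3   3   4   3   4   1   1   6   6   2   2]
 [ 95 113  98 104 117 112  75  24  30  53  46  28  12   3   1   0   2   3
    0   4   0   1   4   5   1   0   2   3   1   3   3   1]
 [ 80 104  72  75  72  60  26   4  15  15  13   3  13  11   5   3   1   1
    1   4   1   3   1   2   1   1   4   4   4   3   1   1]
 [ 53  62  11   5  20  23  42  50  42  23   0  31  27  15   9   5   1   3
    7   3   1   2   1   3   3   2   2   1   2   0   3   4]
 [ 18   7  42  56  64  68  78  81  71  48  16  18  12   0   2   4   2   3
    8   5   1   7   0   0   1   4   2   3   3   2   2   4]
 [  5  46  49  37  38  54  74  76  58  46  35   2   4   2   1   6   2  10
    6   4   6  10
[... 3311 characters left out ...]
133 142 124 106 141 182 187 182 153 153 162 177 188 182 169 165 163 160
  157 154 152 150 153 176 204 204 181 157]
 [129 134 115 133 167 187 195 181 144 131 141 152 158 169 169 175 180 175
  172 169 171 171 179 200 209 192 159 149]
 [104 117 136 155 178 191 191 180 141 121 123 121 123 130 137 149 159 164
  170 186 195 197 199 205 195 173 157 154]
 [ 90 126 165 179 189 189 193 170 138 122 125 121 134 143 140 135 126 133
  139 159 173 180 188 183 169 157 154 153]
 [119 155 178 187 190 189 189 161 126 125 138 152 173 179 175 167 150 147
  135 131 133 144 155 157 152 152 151 150]
 [158 183 189 189 186 189 184 153 123 137 164 181 189 180 186 189 185 179
  168 148 132 130 141 145 147 146 150 149]]
```

The crown is at (301,217), as predicted for an open shackle, so something else is blocking the body. I'll use my last view for a close-up of the shackle and staple.

```bash
python3 -c "
from h import *
im=cv2.imread('pics/raw_s7.png')[192:232,250:306]
cv2.imwrite('pics/z7.png',cv2.resize(im,None,fx=14,fy=14,interpolation=cv2.INTER_CUBIC))
st2()"
```

```text
t 18.5 p [ 0.5648 -0.2801  0.1214] yaw_y 62.5 z [-0.01   0.005 -1.   ] F [-11.1   6.5  14.8] T [ 0.98  2.14 -0.11] op 0.0526 ff 65.8 q6 -0.08
```

View pics/z7.png

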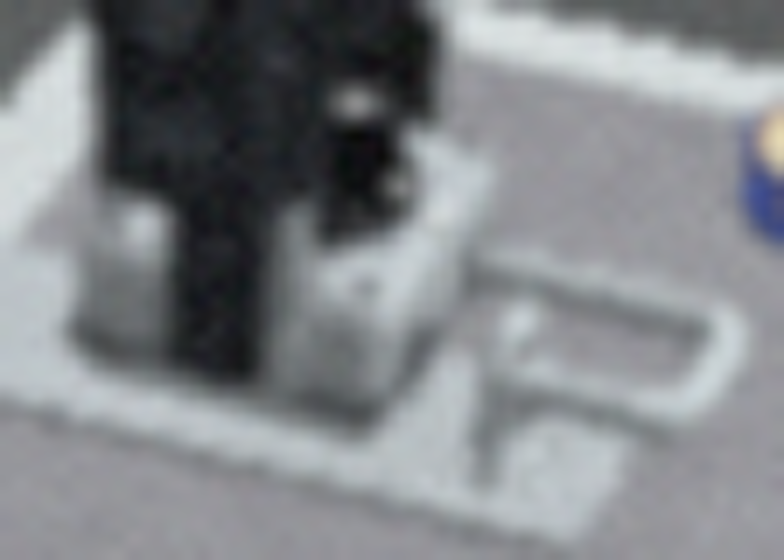

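The body is well clear of the staple and the toe tip is at the eye, crop (500,370). With about 15 N upward and 12 N backward on the tool, the body seems to be digging nose-down into the strap. I'll back off slightly and lift 2.5 mm to relieve it.

Request:
arm_command([
  [0.3,-0.07,0.035,0.03,0,0,0],
  [0.3,0,0,0.04,0,0,0],
  [0.3,0,0,0.03,0,0,0],
  [0.3,0,0,0,0,0,0],
])

```text
time: 19.0
eef_pos: [0.5681, -0.2819, 0.1227]
orientation: [-0.746, -3.05, -0.001]
force: [0.2, 0.2, -4.9]
opening: 0.053
finger_force: 63.4
```

```bash
python3 -c "
from h import *
st2()"
```

```text
t 19.0 p [ 0.5681 -0.2819  0.1227] yaw_y 62.52 z [-0.001  0.001 -1.   ] F [ 0.2  0.2 -4.9] T [ 0.02  0.03 -0.01] op 0.053 ff 63.4 q6 -0.08
```

The lock is free and hanging, and the force is just its weight. 25 mm of the 29 is done, so I'll go on another 3.7 mm.

Request:
arm_command([
  [0.3,0.065,-0.033,0,0,0,0],
  [0.3,0.065,-0.033,0,0,0,0],
  [0.3,0,0,0,0,0,0],
])

```text
time: 19.38
eef_pos: [0.572, -0.284, 0.1237]
orientation: [0.746, 3.051, 0.0]
force: [0.5, 0.6, -4.3]
opening: 0.0528
finger_force: 63.4
```

```bash
python3 -c "
from h import *
st2()"
```

```text
t 19.38 p [ 0.572  -0.284   0.1237] yaw_y 62.52 z [ 0. -0. -1.] F [ 0.5  0.6 -4.3] T [-0.03  0.05 -0.04] op 0.0528 ff 63.4 q6 -0.08
```

Request:
arm_command([
  [0.3,0,0,0.1,0,0,0],
  [0.3,0,0,0.1,0,0,0],
  [0.3,0,0,0.1,0,0,0],
  [0.3,0,0,0,0,0,0],
])

```text
time: 19.88
eef_pos: [0.572, -0.284, 0.1318]
orientation: [0.746, 3.051, -0.0]
force: [-0.4, 0.2, -5.1]
opening: 0.0532
finger_force: 63.5
```

```bash
python3 -c "
from h import *
st2()"
```

```text
t 19.88 p [ 0.572  -0.284   0.1318] yaw_y 62.52 z [ 0.001 -0.    -1.   ] F [-0.4  0.2 -5.1] T [ 0.01  0.09 -0.02] op 0.0532 ff 63.5 q6 -0.08
```

Request:
arm_command([
  [0.3,0,0,0.15,0,0,0],
  [0.3,0,0,0.15,0,0,0],
  [0.3,0,0,0.2,0,0,0],
  [0.3,0,0,0.5,0,0,0],
  [0.3,0,0,0.7,0,0,0],
  [0.3,0,0,0.7,0,0,0],
  [0.3,0,0,0.7,0,0,0],
  [0.3,0,0,0.7,0,0,0],
  [0.3,0,0,0.5,0,0,0],
  [0.3,0,0,0.2,0,0,0],
  [0.3,0,0,0,0,0,0],
  [0.3,0,0,0,0,0,0],
])

```text
time: 21.38
eef_pos: [0.5714, -0.2836, 0.243]
orientation: [-0.746, -3.05, -0.001]
force: [-0.1, 0.0, -4.8]
opening: 0.0529
finger_force: 63.7
```

Request:
arm_command([
  [0.3,0,0,0,0,0,0],
  [0.3,0,0,0,0,0,0],
  [0.3,0,0,0,0,0,0],
  [0.3,0,0,0,0,0,0],
])

```text
time: 21.88
eef_pos: [0.5718, -0.2838, 0.2438]
orientation: [0.746, 3.052, 0.0]
force: [-0.8, -0.3, -4.3]
opening: 0.0532
finger_force: 63.7
```

```bash
python3 -c "
from h import *
st2()
snap('side','s8.png')
b=cv2.imread('pics/raw_s8.png').astype(int)
p=env.get_state()['eef_pos'];e=np.array([.888,-.461,0]);c=np.array([p[0],p[1],p[2]-.0145])
for n,d in(('open',.068),('shut',.048),('face',.026)):print(n,proj('side',c+e*d).round(1))
a=cv2.imread('pics/raw_s0.png').astype(int)
u,v=proj('side',c+e*.058).astype(int)
print((np.abs(a-b).max(2)>25)[v-14:v+14,u-16:u+18].astype(int).tolist().__str__().replace('], [','\n').replace(', ',''),u,v)
"
```

```text
t 21.88 p [ 0.5718 -0.2838  0.2438] yaw_y 62.53 z [ 0.  0. -1.] F [-0.8 -0.3 -4.3] T [-0.03  0.02  0.01] op 0.0532 ff 63.7 q6 -0.08
open [309.4 167.6]
shut [299.7 165.5]
face [289.2 163.3]
[[1111100000000000000000000000000000
1111110000000000000000000000000000
1111110000000000000000000000000000
1111110000000000000000000000000000
1111110000000000000000000000000000
1111100000000000000000000000000000
1111100000000000000000000000000000
1111111111100000000000000000000000
1111111111111110000000000000000000
1111111111111111111110000000000000
1111111111111111111111100000000000
1111110111111111111111110000000000
1111000000001111111111111000000000
1110000000000001111111111000000000
1100001111100000000111111100000000
1100011111111100001111111000000000
1000011111111111111111110000000000
0000011111111111111111110000000000
0000000111111111111111100000000000
0000000000011111111111000000000000
0000000000000001111100000000000000
0000000000000000000000000000000000
0000000000000000000000000000000000
0000000000000000000000000000000000
0000000000000000000000000000000000
0000000000000000000000000000000000
0000000000000000000000000000000000
0000000000000000000000000000000000]] 304 166
```

The difference mask shows the open U, with its crown at about column 310 where 309 is predicted for open. The lock is level and about 13.7 cm above the lid, so I'll hand the job in.

```bash
python3 -c "
from station import job
print(job.close_job())"
```

```text
the job is handed in; nothing more can be done
None
```

I handed the job in with the dial set on its index mark and the lock off the staple with its shackle open, held level with its centre about 13.7 cm above the lid; the judged result was not returned.

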